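# Hang the wet splash cover over the drip rail

## Robot

A 6-joint arm with a two-finger parallel gripper is mounted at the origin on a cart in front of the work surface, level with it; the furniture and walls round the work are solid. World frame = base frame: x ahead of the robot, y to its left, z up, the work surface at z = 0. Lengths are in m, angles in degrees, forces in N, time in s.
With the tool pointing down it reaches from about 0.3 to 0.75 m from the base axis. Payload 8.5 kg.
Tool frame: the origin (TCP) lies on the mounting face of the last link; the fingertips stand 173 mm ahead of it and the grasp point (between the pads) lies 155 mm ahead of it (env.tips_ahead is the distance from the TCP to the fingertips, in m); z points along the fingers, x is the direction in which the jaws open and shut, and the axes are right-handed (so a half turn about z gives the same grasp; the last joint's range is limited). The gripper opens to 85 mm and grips with 20 to 120 N. Pads are 22 mm wide; open, the fingers measure 114 mm over their backs; the gripper's body (76 mm by 85 mm) begins 54 mm behind the grasp point. The pads swing forward as they close: fully open they stand 13 mm farther back than shut.
Start: joints at [56.19, 21.807, 74.336, -0, 83.858, -12.336], TCP at [0.201, 0.512, 0.405] pointing down, gripper open.
Joint ranges: [-178.18, 178.18], [-50.72, 133.34], [12.68, 142.11], [-81.47, 261.47], [9.98, 163.14], [-165.26, 165.26]. Speed limits (degrees/s): [136.94, 136.94, 180, 180, 180, 180].

## Interface

Orientations are given as a 3x3 rotation matrix whose columns are the frame's x, y, z axes.
In Python, from rig import env gives the robot as it stands. The module is installed in compiled form; this text tells all that it offers.
- The arm moves only by the tool step_arm, never from a script. Its argument "increments" is a list of rows, each an object of numbers: "x", "y", "z": the shift along the tool's x, y, z in cm; "wx", "wy", "wz": the turn, a rotation vector about the tool's x, y, z in rad; "gripper": the finger opening in cm, from 0 to 8.54. A call has 1 to 20 rows; each row shifts and turns the commanded pose from where the row before left it, along the tool's axes as they then stand; what a row does not reach is not made up. A row lasts 1/10 s, in which the tool goes at most 50 mm and 8.59 degrees, less where a joint would pass 70% of its speed; a pose out of reach is approached as far as the arm can. A call with a gripper value outside its range is refused whole. The fingers move at their own pace and stop on an object; "newtons" is the grip in N (left out, the last holds). Time passes only in rows, so rows that do not move let the fingers close. It gives the time, the measured TCP pose, the force and the opening at its end, in the units of the state.
- env.observe(): the state, without advancing time (a new reading comes with each control period).
- env.get_image(name): name is "scene" or "top"; returns a dict with "color" (400x640x3 uint8, blue, green, red), "camera_matrix" (3x3 intrinsics, pixels), "rvec" (rotation vector, rad) and "tvec" (3), from world to camera coordinates, as OpenCV has them. Camera axes: x right, y down, z forward; pixel columns grow to the right and rows downward; lengths in m; the calibration is good to about 2 mm. A picture is of the moment at which its call begins. There is no depth.
- env.close_job(): hands the job in, once; it reports no verdict.
The state is a dict: "time_s": time; "q": joint angles; "qvel": joint speeds; "joint_efforts": joint torques, N m; "position": TCP position; "tool_rot": TCP orientation; "ft_force": force on the tool from outside, world axes, zero at the start; "wrist_torque": the same for the moment, N m; "grip_width": finger opening in m.
Only numpy, scipy, OpenCV 4.12 (cv2) and the standard library are available. Lean on these libraries where they do the work, as an engineer would, in place of code of your own. Each camera call takes 0.05 s, during which the arm holds its last target. There are 200 camera calls.

## Task

The wet U-shaped splash cover lies on its side on the shelf of the drip stand, its open mouth towards the rail. It is too wide to grip: nudge it square and in line with the snug bay between the rail's two round flanges, then push it off the shelf over the rail so that it tips and hangs astride the rail in that bay, a leaf down on either side. Push gently, feeling for a flange that catches it rather than forcing it, do not let it fall to the worktop, and leave the beaker, the dye bottle and the marker where they are.

Things in the scene. Friction and masses are not known exactly. Their poses are not given: they have to be found in the camera images.
- stand: Metal drip stand, fixed, anywhere in front of the robot. Origin on the worktop right under the middle of the rail; x level from the shelf towards the rail (mainly to the robot's left), y along the rail, z up. Round posts carry the rail at y = -142 and +142 mm, with knobs up to z = 161 mm.
- shelf_edge (a point): Middle of the shelf's top edge next to the rail (stand x = -55, z = 120 mm). The shelf is a level plate without rims, from here back to x = -250 mm, y = -150 to 150 mm; there is nothing between this edge and the rail.
- rail_mid (a point): Middle of the rail's axis (stand x = 0, y = 0, z = 151 mm): a fixed round bar 14 mm thick along y, 31 mm above the shelf's top. Middle of the bay where the cover hangs.
- flange_left (a point): Middle of the inner face of one round flange on the rail, 60 mm across, 5 mm thick, at stand y = +51 mm, top at z = 181 mm. Fixed.
- flange_right (a point): Middle of the inner face of the other, equal flange, at stand y = -51 mm. The bay between them is 102 mm wide, 6 mm more than the cover on either side; a cover that is off or askew catches its mouth on a flange and, pushed on, tips up.
- cover: White U-shaped cover of 4 mm sheet, loose, 0.13 to 0.25 kg: two equal leaves 125 mm long, 90 mm wide, 44 mm apart, joined at one end by a flat wall (crown) 52 mm high; mouth and sides open. Origin: middle of the bottom edge of the crown's outer face as it lies; x from crown to mouth, y across its width, z up. It starts on the shelf, crown 190 to 210 mm before the rail.
- cover_mass (a point): The cover's centre of mass, 53 mm from the crown's outer face. Pushed by the crown the cover dips over the shelf's edge until its upper leaf rests on the rail; once this point passes the rail (crown some 55 mm before it) it swings over and slides down until the crown sits on the rail, its x axis pointing down.
- cover_crown (a point): Middle of the crown's inner face (4 mm inside the outer face, half way between the leaves): the point that comes to rest on the rail. At the start the cover lies up to 75 mm to either side of the bay's middle and up to 0.3 rad askew; its friction on the shelf is unknown, roughly 0.5 to 0.7.
- beaker: Plastic beaker, 86 mm across and 90 mm high, on the worktop beyond the rail; origin at the middle of its foot.
- dye_bottle: Small dye bottle with a white cap, 32 mm across and 62 mm high, on the worktop beyond the rail; origin at the middle of its foot.
- marker: Marker pen with a red cap, 135 mm long and 17 mm thick, lying on the worktop behind the shelf (away from the rail); origin at the middle of its underside.

How it is judged:
By the outcome, as a careful person would: the job done as asked, in the order asked, and still so for the second after the job is handed in, with the robot touching nothing.
It also fails if it takes over 69 s, if anything falls off the work surface, if the arm or the gripper's body presses on something with over 40 N, if the wrist force passes 120 N, or if a joint passes its speed limit or range.

## Working session

There is one attempt and no reset: what is moved stays moved. The work goes in short steps, Python scripts to look and compute and a tool call to move; the robot and the scene stay as the last step left them, time stands still between calls to the robot, and variables do not carry over. Pictures are saved under pics/ and viewed, about 8 in all and at most 12, crops included, and the job is handed in when it is done.

Besides the shell and the picture viewer there is one more tool, called after ">>>" as name(argument=value, ...) on one line, values as JSON. step_arm: Moves the arm, as the interface text tells. Its arguments: {"type":"object","properties":{"increments":{"type":"array"},"newtons":{"type":"number"}},"required":["increments"]}

```bash
mkdir -p pics; cat > h.py <<'E'
import numpy as np, cv2
from rig import env
def cam(n):
    d=env.get_image(n); R=cv2.Rodrigues(np.array(d["rvec"],float))[0]; return d["color"],np.array(d["camera_matrix"]),R,np.array(d["tvec"],float).ravel()
def ray(c,p,z):
    _,K,R,t=c; o=-R.T@t; d=R.T@np.linalg.inv(K)@np.array([p[0],p[1],1.]); return o+d*(z-o[2])/d[2]
def proj(c,P):
    _,K,R,t=c; q=K@(R@np.array(P,float)+t); return q[:2]/q[2]
E
python3 - <<'E'
from h import *
for n in("scene","top"):
    c=cam(n); cv2.imwrite(f"pics/{n}0.png",c[0]); print(n,-c[2].T@c[3],c[1][0,0],c[2].round(3).tolist())
print(env.observe())
E
```

```text
scene [0.00851948 0.68342624 0.8354367 ] 412.6416149289922 [[-0.754, -0.657, -0.001], [-0.427, 0.492, -0.759], [0.498, -0.572, -0.651]]
top [0.35449985 0.03627071 1.05850106] 462.0426088875618 [[-0.02, -1.0, -0.024], [-0.981, 0.024, -0.192], [0.192, 0.02, -0.981]]
{'time_s': 0.1, 'q': array([ 5.61879102e+01,  2.18395725e+01,  7.43786875e+01, -2.07879552e-03,
        8.38583216e+01, -1.23349093e+01]), 'qvel': array([-0.06076371, -0.04779798, -0.1475037 , -0.00713543,  0.15545944,
        0.07380855]), 'joint_efforts': array([ 3.38001511e-03, -4.49218404e+01, -2.31654418e+01, -2.14172578e-04,
        3.64843880e-03,  1.68955069e-06]), 'position': array([0.20135253, 0.51178621, 0.40416062]), 'tool_rot': array([[ 3.66126532e-01,  9.30564803e-01, -7.13806801e-04],
       [ 9.30564150e-01, -3.66127142e-01, -1.13061095e-03],
       [-1.31345080e-03, -2.50296352e-04, -9.99999106e-01]]), 'ft_force': array([-0.00475074,  0.42846545,  0.15111897]), 'wrist_torque': array([ 0.01936179,  0.06065835, -0.00441275]), 'grip_width': 0.08577158448372614}
```

View pics/scene0.png

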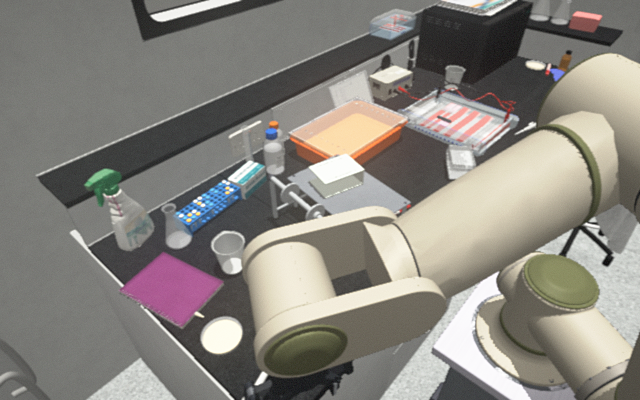

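View pics/top0.png

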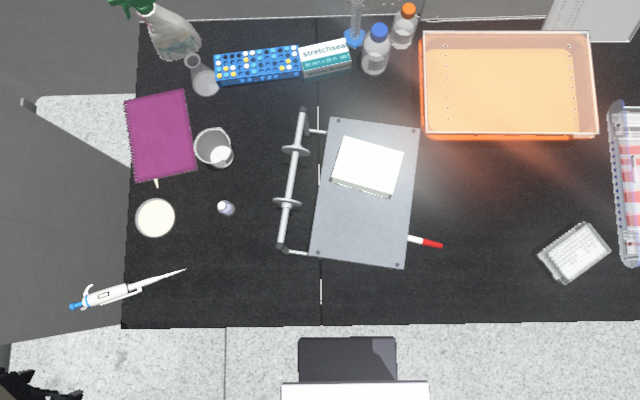

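The top view shows the shelf with corners near (331,118), (420,128), (405,268) and (309,258). The rail runs from (303,112) to (282,250), with flanges at (296,149) and (287,203). The cover's top is at about (335-403, 137-195). I'll measure it next.

```bash
cat >> h.py <<'E'
def seg(c,hi=(170,60),roi=(270,100,430,280)):
    hsv=cv2.cvtColor(c[0],cv2.COLOR_BGR2HSV); x0,y0,x1,y1=roi
    m=np.zeros(hsv.shape[:2],np.uint8); m[y0:y1,x0:x1]=((hsv[y0:y1,x0:x1,2]>hi[0])&(hsv[y0:y1,x0:x1,1]<hi[1]))*255
    return m
E
python3 - <<'E'
from h import *
c=cam("top"); im=c[0]
m=seg(c,(225,60)); cs=sorted(cv2.findContours(m,0,2)[0],key=cv2.contourArea)[::-1][:1]
a=cv2.minAreaRect(cs[0]); print(a,cv2.contourArea(cs[0])); bp=cv2.approxPolyDP(cs[0],5,True)[:,0]
for p in bp: print("cov",p,ray(c,p,.172).round(4))
for p in [(331,118),(420,128),(405,268),(309,258)]: print("shelf",p,ray(c,p,.12).round(4))
for p in [(303,112),(282,250)]: print("post",ray(c,p,.16).round(4))
for p in [(296,149),(287,203)]: print("fl",ray(c,p,.18).round(4))
cv2.imwrite("pics/top1.png",cv2.resize(im[90:290,265:455],None,fx=3,fy=3,interpolation=cv2.INTER_CUBIC)[:600])
E
```

```text
((367.6886901855469, 164.33961486816406), (64.14737701416016, 44.230098724365234), 15.945395469665527) 2718.5
cov [344 135] [0.6512 0.0116 0.172 ]
cov [331 176] [0.5674 0.0396 0.172 ]
cov [392 194] [ 0.5283 -0.0785  0.172 ]
cov [403 152] [ 0.6126 -0.1043  0.172 ]
shelf (331, 118) [0.7074 0.0369 0.12  ]
shelf (420, 128) [ 0.6796 -0.1512  0.12  ]
shelf (405, 268) [ 0.387  -0.1039  0.12  ]
shelf (309, 258) [0.411  0.0881 0.12  ]
post [0.707  0.0942 0.16  ]
post [0.4251 0.1381 0.16  ]
fl [0.6222 0.1076 0.18  ]
fl [0.514  0.1259 0.18  ]
```

View pics/top1.png

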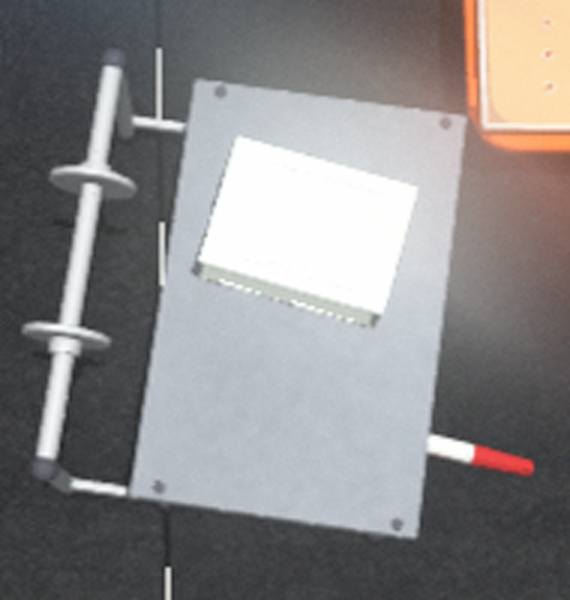

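```bash
cat > fit.py <<'E'
from h import *
from scipy.optimize import least_squares
c=cam("top")
px=[(329,116.7),(420.3,127.7),(404.3,269.3),(308.7,255.7),(265+113/3,90+57/3),(265+44/3,90+466/3)]
S=np.array([(-55,-150,120),(-250,-150,120),(-250,150,120),(-55,150,120),(0,-142,158),(0,142,158)])/1000
def T(v,s): 
    a=v[2]; return np.array([v[0]+np.cos(a)*s[0]-np.sin(a)*s[1],v[1]+np.sin(a)*s[0]+np.cos(a)*s[1],s[2]])
f=lambda v:np.concatenate([proj(c,T(v,s))-p for s,p in zip(S,px)])
r=least_squares(f,[.567,.1165,np.radians(81)])
print(r.x.tolist(),np.degrees(r.x[2]),r.fun.round(1))
for y in(-.051,.051): print(proj(c,T(r.x,(0,y,.181))))
np.save("stand.npy",r.x)
E
python3 fit.py
```

```text
[0.5733973050523431, 0.11914177221635891, 1.4052734422188995] 80.51623730096429 [ 0.4 -0.8  0.1  0.   0.2  0.1 -0.5 -0.4 -0.4  0.4  0.2  0.6]
[294.364906   148.14177188]
[286.0929779  198.29012654]
```

>>> step_arm(increments=[{"wz": -0.105},{"wz": -0.105},{"x": -2.6,"y": 3.0},{"x": -2.6,"y": 3.0},{"x": -2.6,"y": 3.0},{"x": -2.6,"y": 3.0},{"x": -2.6,"y": 3.0},{"x": -2.6,"y": 3.0},{"x": -2.6,"y": 3.0},{"x": -2.6,"y": 3.0},{"x": -2.6,"y": 3.0},{"x": -2.6,"y": 3.0},{"x": -2.6,"y": 3.0},{"x": -2.6,"y": 3.0},{"x": -2.6,"y": 3.0},{"x": -2.6,"y": 3.0},{"x": -2.6,"y": 3.0},{"x": -2.6,"y": 3.0},{"x": -2.6,"y": 3.0},{}])

```text
invalid input at $.increments[0]: expected keys x, y, z, wx, wy, wz, gripper
```

```bash
cat >> h.py <<'E'
def st(p=None):
    "state with TCP in stand frame (mm), heading error deg, force in stand axes"
    s=env.observe(); v=np.load("stand.npy"); a=v[2]; M=np.array([[np.cos(a),np.sin(a)],[-np.sin(a),np.cos(a)]])
    p=s["position"]; q=M@(p[:2]-v[:2])*1000; X=s["tool_rot"][:,0]
    print("t",round(s["time_s"],2),"stand xy",q.round(1),"z",round(p[2]*1000,1),"F",(M@s["ft_force"][:2]).round(2),s["ft_force"][2].round(2),"w",round(s["grip_width"],4),"toolx in stand",(M@X[:2]).round(3),"toolz",s["tool_rot"][:,2].round(3))
E
python3 -c "
from h import *
v=np.load('stand.npy'); v[0]=.574;v[1]=.119; np.save('stand.npy',v)
print(env.tips_ahead); st()"
```

```text
0.1734
t 0.2 stand xy [326.  432.3] z 404.4 F [0.6  0.37] -1.01 w 0.0857 toolx in stand [ 0.978 -0.208] toolz [-0.    -0.001 -1.   ]
```

>>> step_arm(increments=[{"x": 0,"y": 0,"z": 0,"wx": 0,"wy": 0,"wz": -0.105,"gripper": 8.5},{"x": 0,"y": 0,"z": 0,"wx": 0,"wy": 0,"wz": -0.105,"gripper": 8.5},{"x": -2.6,"y": 3.0,"z": 0,"wx": 0,"wy": 0,"wz": 0,"gripper": 8.5},{"x": -2.6,"y": 3.0,"z": 0,"wx": 0,"wy": 0,"wz": 0,"gripper": 8.5},{"x": -2.6,"y": 3.0,"z": 0,"wx": 0,"wy": 0,"wz": 0,"gripper": 8.5},{"x": -2.6,"y": 3.0,"z": 0,"wx": 0,"wy": 0,"wz": 0,"gripper": 8.5},{"x": -2.6,"y": 3.0,"z": 0,"wx": 0,"wy": 0,"wz": 0,"gripper": 8.5},{"x": -2.6,"y": 3.0,"z": 0,"wx": 0,"wy": 0,"wz": 0,"gripper": 8.5},{"x": -2.6,"y": 3.0,"z": 0,"wx": 0,"wy": 0,"wz": 0,"gripper": 8.5},{"x": -2.6,"y": 3.0,"z": 0,"wx": 0,"wy": 0,"wz": 0,"gripper": 8.5},{"x": -2.6,"y": 3.0,"z": 0,"wx": 0,"wy": 0,"wz": 0,"gripper": 8.5},{"x": -2.6,"y": 3.0,"z": 0,"wx": 0,"wy": 0,"wz": 0,"gripper": 8.5},{"x": -2.6,"y": 3.0,"z": 0,"wx": 0,"wy": 0,"wz": 0,"gripper": 8.5},{"x": -2.6,"y": 3.0,"z": 0,"wx": 0,"wy": 0,"wz": 0,"gripper": 8.5},{"x": -2.6,"y": 3.0,"z": 0,"wx": 0,"wy": 0,"wz": 0,"gripper": 8.5},{"x": -2.6,"y": 3.0,"z": 0,"wx": 0,"wy": 0,"wz": 0,"gripper": 8.5},{"x": -2.6,"y": 3.0,"z": 0,"wx": 0,"wy": 0,"wz": 0,"gripper": 8.5},{"x": -2.6,"y": 3.0,"z": 0,"wx": 0,"wy": 0,"wz": 0,"gripper": 8.5},{"x": -2.6,"y": 3.0,"z": 0,"wx": 0,"wy": 0,"wz": 0,"gripper": 8.5},{"x": 0,"y": 0,"z": 0,"wx": 0,"wy": 0,"wz": 0,"gripper": 8.5}])

```text
time_s: 2.2
position: [0.6339, -0.0117, 0.4033]
tool_rot: [[0.168, 0.986, -0.001], [0.986, -0.168, -0.001], [-0.001, -0.001, -1.0]]
ft_force: [-0.9, 0.7, -0.4]
grip_width: 0.0849
```

```bash
python3 -c "
from h import *
st()"
```

```text
t 2.2 stand xy [-119.   -80.6] z 403.3 F [0.57 0.98] -0.43 w 0.0849 toolx in stand [ 1.    -0.003] toolz [-0.001 -0.001 -1.   ]
```

>>> step_arm(increments=[{"x": -1.4,"y": 2.2,"z": 0,"wx": 0,"wy": 0,"wz": 0,"gripper": 8.5},{"x": -1.4,"y": 2.2,"z": 0,"wx": 0,"wy": 0,"wz": 0,"gripper": 8.5},{"x": 0,"y": 0,"z": 3.6,"wx": 0,"wy": 0,"wz": 0,"gripper": 8.5},{"x": 0,"y": 0,"z": 3.6,"wx": 0,"wy": 0,"wz": 0,"gripper": 8.5},{"x": 0,"y": 0,"z": 2,"wx": 0,"wy": 0,"wz": 0,"gripper": 8.5},{"x": 0,"y": 0,"z": 1,"wx": 0,"wy": 0,"wz": 0,"gripper": 8.5},{"x": 0,"y": 0,"z": 0.6,"wx": 0,"wy": 0,"wz": 0,"gripper": 8.5},{"x": 0,"y": 0,"z": 0,"wx": 0,"wy": 0,"wz": 0,"gripper": 8.5}])

```text
time_s: 3.0
position: [0.6708, -0.0425, 0.2969]
tool_rot: [[0.164, 0.986, 0.0], [0.986, -0.164, -0.0], [-0.0, 0.0, -1.0]]
ft_force: [-0.6, -0.2, 0.1]
grip_width: 0.0845
```

```bash
python3 -c "
from h import *
st()
c=cam('top'); cv2.imwrite('pics/t2.png',cv2.resize(c[0][90:290,265:455],None,fx=3,fy=3,interpolation=cv2.INTER_CUBIC))"
```

```text
t 3.0 stand xy [-143.4 -122. ] z 296.9 F [-0.34  0.56] 0.09 w 0.0845 toolx in stand [1.    0.001] toolz [ 0. -0. -1.]
```

View pics/t2.png

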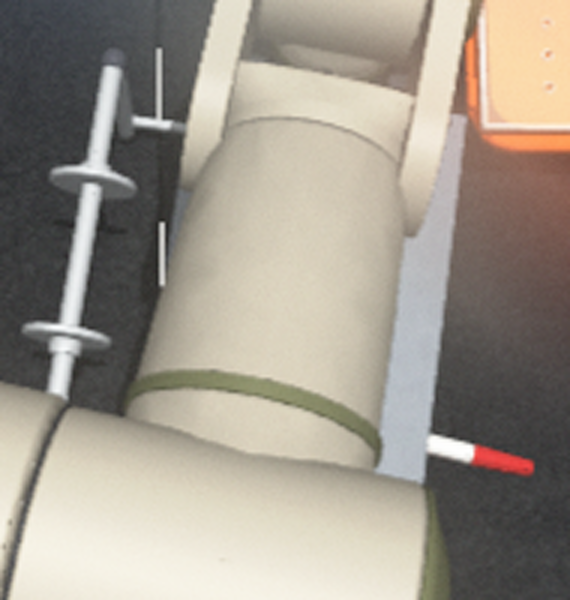

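The arm hides the cover from the top camera here; the tool is beside it at stand y = -122. I'll nudge gently toward +y.

>>> step_arm(increments=[{"x": 0,"y": -0.7,"z": 0,"wx": 0,"wy": 0,"wz": 0,"gripper": 8.5},{"x": 0,"y": -0.4,"z": 0,"wx": 0,"wy": 0,"wz": 0,"gripper": 8.5},{"x": 0,"y": -0.4,"z": 0,"wx": 0,"wy": 0,"wz": 0,"gripper": 8.5},{"x": 0,"y": -0.4,"z": 0,"wx": 0,"wy": 0,"wz": 0,"gripper": 8.5},{"x": 0,"y": -0.4,"z": 0,"wx": 0,"wy": 0,"wz": 0,"gripper": 8.5},{"x": 0,"y": -0.4,"z": 0,"wx": 0,"wy": 0,"wz": 0,"gripper": 8.5},{"x": 0,"y": -0.4,"z": 0,"wx": 0,"wy": 0,"wz": 0,"gripper": 8.5},{"x": 0,"y": -0.4,"z": 0,"wx": 0,"wy": 0,"wz": 0,"gripper": 8.5}])

```text
time_s: 3.85
position: [0.6359, -0.0369, 0.2967]
tool_rot: [[0.164, 0.986, 0.0], [0.986, -0.164, 0.0], [0.0, 0.0, -1.0]]
ft_force: [1.0, 0.1, 0.4]
grip_width: 0.0851
```

```bash
python3 -c "
from h import *
st()"
```

```text
t 3.85 stand xy [-143.6  -86.7] z 296.7 F [ 0.22 -0.97] 0.36 w 0.0851 toolx in stand [1.    0.001] toolz [ 0.  0. -1.]
```

>>> step_arm(increments=[{"x": 0,"y": -0.3,"z": 0,"wx": 0,"wy": 0,"wz": 0,"gripper": 8.5},{"x": 0,"y": -0.3,"z": 0,"wx": 0,"wy": 0,"wz": 0,"gripper": 8.5},{"x": 0,"y": -0.3,"z": 0,"wx": 0,"wy": 0,"wz": 0,"gripper": 8.5},{"x": 0,"y": -0.3,"z": 0,"wx": 0,"wy": 0,"wz": 0,"gripper": 8.5},{"x": 0,"y": -0.3,"z": 0,"wx": 0,"wy": 0,"wz": 0,"gripper": 8.5},{"x": 0,"y": -0.3,"z": 0,"wx": 0,"wy": 0,"wz": 0,"gripper": 8.5},{"x": 0,"y": -0.3,"z": 0,"wx": 0,"wy": 0,"wz": 0,"gripper": 8.5}])

```text
time_s: 4.55
position: [0.6152, -0.0335, 0.2967]
tool_rot: [[0.164, 0.986, -0.0], [0.986, -0.164, -0.0], [-0.0, -0.0, -1.0]]
ft_force: [1.8, -0.1, 0.5]
grip_width: 0.0849
```

```bash
python3 -c "
from h import *
st()
c=cam('scene'); cv2.imwrite('pics/s3.png',cv2.resize(c[0][130:240,260:460],None,fx=4,fy=4,interpolation=cv2.INTER_CUBIC))"
```

```text
t 4.55 stand xy [-143.6  -65.8] z 296.7 F [ 0.25 -1.81] 0.53 w 0.0849 toolx in stand [1.    0.001] toolz [-0. -0. -1.]
```

View pics/s3.png

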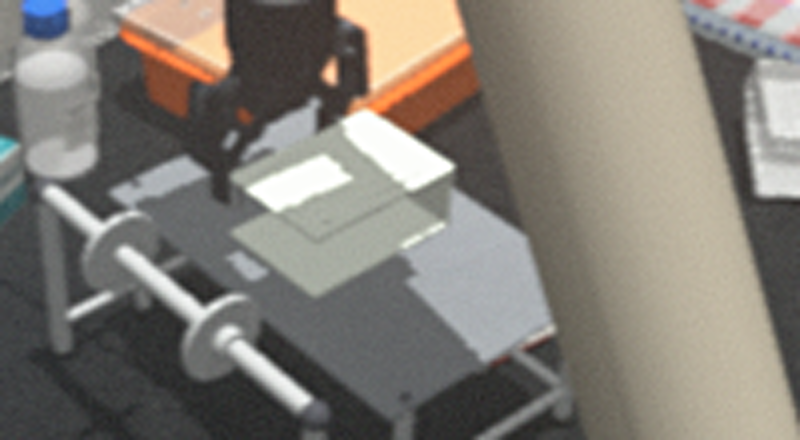

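The scene view shows the fingers against the far side. The upper leaf's corners are near crop (232,180), (320,242), (455,165) and (365,108).

```bash
cat >> h.py <<'E'
def tostand(P):
    v=np.load("stand.npy"); a=v[2]; M=np.array([[np.cos(a),np.sin(a)],[-np.sin(a),np.cos(a)]]); return (M@(np.array(P)[:2]-v[:2])*1000).round(1)
E
python3 -c "
from h import *
c=cam('scene')
f=lambda p,z:print(p,tostand(ray(c,(260+p[0]/4-.4,130+p[1]/4-.4),z)))
for p in [(232,180),(320,242),(455,165),(365,108)]: f(p,.172)
f((320,298),.124);f((232,233),.124);f((405,393),.12);f((50,188),.158);f((318,410),.158)
v=np.load('stand.npy')
"
```

```text
(232, 180) [-89.5 -49.3]
(320, 242) [-91.4  38.5]
(455, 165) [-217.    33.9]
(365, 108) [-216.   -55.8]
(320, 298) [-92.7  38.6]
(232, 233) [-91.1 -52.1]
(405, 393) [-77.  137.2]
(50, 188) [   0.3 -135.9]
(318, 410) [  0.6 142.6]
```

>>> step_arm(increments=[{"x": 0,"y": -0.25,"z": 0,"wx": 0,"wy": 0,"wz": 0,"gripper": 8.5},{"x": 0,"y": -0.25,"z": 0,"wx": 0,"wy": 0,"wz": 0,"gripper": 8.5},{"x": 0,"y": -0.2,"z": 0,"wx": 0,"wy": 0,"wz": 0,"gripper": 8.5},{"x": 0,"y": 0,"z": 0,"wx": 0,"wy": 0,"wz": 0,"gripper": 8.5},{"x": 0,"y": 1.5,"z": 0,"wx": 0,"wy": 0,"wz": 0,"gripper": 8.5},{"x": 0,"y": 1,"z": -4,"wx": 0,"wy": 0,"wz": 0,"gripper": 5},{"x": -4,"y": 0,"z": -3.5,"wx": 0,"wy": 0,"wz": 0,"gripper": 5},{"x": -5,"y": 0,"z": 0,"wx": 0,"wy": 0,"wz": 0,"gripper": 5},{"x": -5,"y": 0,"z": 0,"wx": 0,"wy": 0,"wz": 0,"gripper": 5},{"x": -5,"y": -1,"z": 0,"wx": 0,"wy": 0,"wz": 0,"gripper": 5},{"x": -2,"y": -1,"z": 0,"wx": 0,"wy": 0,"wz": 0,"gripper": 5},{"x": 0,"y": 0,"z": 0,"wx": 0,"wy": 0,"wz": 0,"gripper": 5}])

```text
time_s: 5.85
position: [0.5784, -0.2398, 0.3695]
tool_rot: [[0.168, 0.986, -0.001], [0.986, -0.168, 0.0], [-0.0, -0.001, -1.0]]
ft_force: [0.8, -0.2, 0.0]
grip_width: 0.05
```

```bash
python3 -c "
from h import *
st()
c=cam('top'); cv2.imwrite('pics/t4.png',cv2.resize(c[0][90:290,265:455],None,fx=3,fy=3,interpolation=cv2.INTER_CUBIC))"
```

```text
t 5.85 stand xy [-353.2  -63.5] z 369.5 F [-0.08 -0.8 ] 0.03 w 0.05 toolx in stand [ 1.    -0.003] toolz [-0.001  0.    -1.   ]
```

View pics/t4.png

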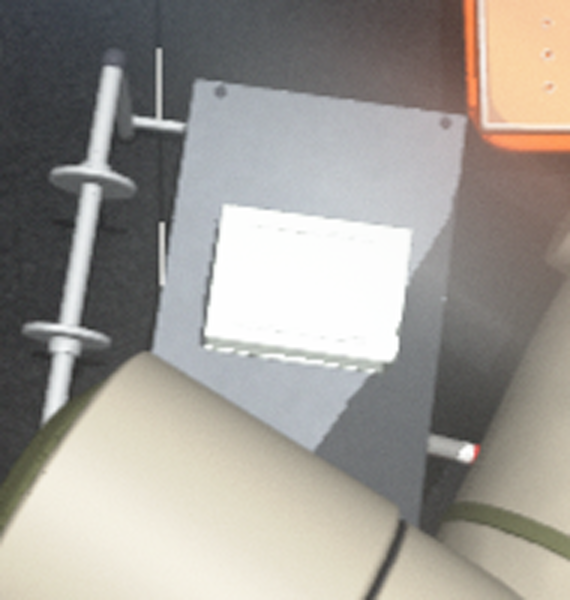

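Cover quad in the crop: (224,205), (412,229), (~395,358), (205,345). It looks nearly square to the shelf. I'll measure the edges sub-pixel.

```bash
cat > edge.py <<'E'
from h import *
def edge(c,p0,p1,n=14,w=5,lo=.1,hi=.9):
    "subpixel strongest gradient points along segment p0-p1"
    g=cv2.GaussianBlur(cv2.cvtColor(c[0],cv2.COLOR_BGR2GRAY).astype(np.float32),(0,0),.7); p0,p1=np.array(p0,float),np.array(p1,float)
    d=(p1-p0)/np.linalg.norm(p1-p0); nn=np.array([-d[1],d[0]]); s=np.arange(-w,w+.01,.1); out=[]
    for t in np.linspace(lo,hi,n):
        q=p0+(p1-p0)*t+s[:,None]*nn; v=cv2.remap(g,q[:,0].astype(np.float32)[None],q[:,1].astype(np.float32)[None],1)[0]
        gr=np.abs(np.gradient(v)); out.append(q[gr.argmax()])
    return np.array(out)
def line(c,a,b,z,**k):
    e=edge(c,a,b,**k); P=np.array([tostand(ray(c,p,z)) for p in e]); m=np.median(P,0); 
    vx,vy,x0,y0=cv2.fitLine(P.astype(np.float32),cv2.DIST_HUBER,0,.01,.01).ravel(); 
    return P,(vx,vy,x0,y0)
cr=lambda p:(265+p[0]/3-.33,90+p[1]/3-.33)
E
python3 - <<'E'
from edge import *
c=cam("top")
for n,a,b,z in[("far side",(224,205),(412,229),.172),("mouth",(224,205),(205,345),.172),("crown",(412,229),(398,355),.172),("near lower",(205,350),(380,372),.124),("near up",(205,345),(398,358),.172),
  ("shelf rail edge",(192,80),(160,320),.12),("shelf far edge",(192,80),(466,113),.12),("rail left",(103,80),(98,150),.151),("flangeL inner top",(80,165),(106,168),.181)]:
    P,(vx,vy,x0,y0)=line(c,cr(a),cr(b),z,w=3); print(n,"slope deg",np.degrees(np.arctan2(vy,vx)).round(2),"mid",round(x0,1),round(y0,1),"spread",P.std(0).round(1))
E
```

```text
far side slope deg -0.63 mid -153.0 -46.0 spread [30.9  0.5]
mouth slope deg -89.78 mid -89.6 -2.7 spread [ 0.4 23.5]
crown slope deg 88.44 mid -214.8 -3.0 spread [ 1.6 21. ]
near lower slope deg 0.29 mid -148.1 41.1 spread [29.7  2.4]
near up slope deg 0.55 mid -154.5 43.4 spread [31.   0.5]
shelf rail edge slope deg 88.05 mid -53.5 -58.0 spread [ 1.8 43.6]
shelf far edge slope deg -0.68 mid -152.8 -149.2 spread [48.5  0.8]
rail left slope deg 89.67 mid 7.1 -102.6 spread [ 0.6 12.6]
flangeL inner top slope deg -5.85 mid -2.6 -51.6 spread [4.3 0.6]
```

```bash
python3 -c "
from h import *
print(env.observe()['q'])"
```

```text
[-3.30443705e+01  3.09559778e+01  6.46806308e+01  2.06334152e-02
  8.43866223e+01 -1.13565408e+02]
```

>>> step_arm(increments=[{"x": 0,"y": 0,"z": 0,"wx": 0,"wy": 0,"wz": 0.1428,"gripper": 5},{"x": 0,"y": 0,"z": 0,"wx": 0,"wy": 0,"wz": 0.1428,"gripper": 5},{"x": 0,"y": 0,"z": 0,"wx": 0,"wy": 0,"wz": 0.1428,"gripper": 5},{"x": 0,"y": 0,"z": 0,"wx": 0,"wy": 0,"wz": 0.1428,"gripper": 5},{"x": 0,"y": 0,"z": 0,"wx": 0,"wy": 0,"wz": 0.1428,"gripper": 5},{"x": 0,"y": 0,"z": 0,"wx": 0,"wy": 0,"wz": 0.1428,"gripper": 5},{"x": 0,"y": 0,"z": 0,"wx": 0,"wy": 0,"wz": 0.1428,"gripper": 5},{"x": 0,"y": 0,"z": 0,"wx": 0,"wy": 0,"wz": 0.1428,"gripper": 5},{"x": 0,"y": 0,"z": 0,"wx": 0,"wy": 0,"wz": 0.1428,"gripper": 5},{"x": 0,"y": 0,"z": 0,"wx": 0,"wy": 0,"wz": 0.1428,"gripper": 5},{"x": 0,"y": 0,"z": 0,"wx": 0,"wy": 0,"wz": 0.1428,"gripper": 5},{"x": -3.1,"y": -1.2,"z": 0,"wx": 0,"wy": 0,"wz": 0,"gripper": 5},{"x": -3.1,"y": -1.2,"z": 0,"wx": 0,"wy": 0,"wz": 0,"gripper": 5},{"x": 0,"y": 0,"z": 0,"wx": 0.131,"wy": 0,"wz": 0,"gripper": 5},{"x": 0,"y": 0,"z": 0,"wx": 0.131,"wy": 0,"wz": 0,"gripper": 5},{"x": 0,"y": 0,"z": 0,"wx": 0.131,"wy": 0,"wz": 0,"gripper": 5},{"x": 0,"y": 0,"z": 0,"wx": 0.131,"wy": 0,"wz": 0,"gripper": 5},{"x": 0,"y": 0,"z": 0,"wx": 0,"wy": 0,"wz": 0,"gripper": 5}])

```text
time_s: 7.75
position: [0.5231, -0.2024, 0.3693]
tool_rot: [[0.987, -0.141, 0.081], [-0.163, -0.853, 0.495], [-0.001, -0.502, -0.865]]
ft_force: [-0.4, 0.2, 0.3]
grip_width: 0.0504
```

```bash
python3 -c "
from h import *
st(); print(env.observe()['q'].round(1))"
```

```text
t 7.75 stand xy [-325.4   -2.7] z 369.3 F [0.15 0.43] 0.28 w 0.0504 toolx in stand [ 0.002 -1.   ] toolz [ 0.081  0.495 -0.865]
[-37.2  26.   75.5  26.4  93.3 -29.7]
```

>>> step_arm(increments=[{"x": -0.1,"y": 1.7,"z": 2.29,"wx": 0,"wy": 0,"wz": 0,"gripper": 5},{"x": 0,"y": 1.7,"z": 2.29,"wx": 0,"wy": 0,"wz": 0,"gripper": 5},{"x": 0,"y": 0.9,"z": 1.15,"wx": 0,"wy": 0,"wz": 0,"gripper": 5},{"x": 0,"y": 0.8,"z": 1.13,"wx": 0,"wy": 0,"wz": 0,"gripper": 5},{"x": 0,"y": 0,"z": 0,"wx": 0,"wy": 0,"wz": 0,"gripper": 5}])

```text
time_s: 8.25
position: [0.5201, -0.2125, 0.2836]
tool_rot: [[0.987, -0.142, 0.08], [-0.163, -0.854, 0.494], [-0.002, -0.5, -0.866]]
ft_force: [-0.5, -0.6, 0.6]
grip_width: 0.0503
```

```bash
python3 -c "
from h import *
st()
c=cam('scene'); cv2.imwrite('pics/s5.png',cv2.resize(c[0][130:240,260:460],None,fx=4,fy=4,interpolation=cv2.INTER_CUBIC))"
```

```text
t 8.25 stand xy [-335.8   -1.5] z 283.6 F [-0.68  0.36] 0.64 w 0.0503 toolx in stand [ 0.001 -1.   ] toolz [ 0.08   0.494 -0.866]
```

View pics/s5.png

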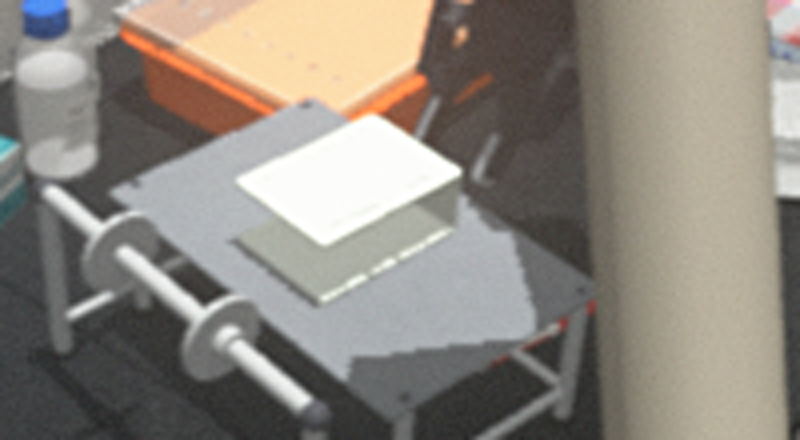

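Both fingers stand behind the crown, and the cover is square. Pushing now.

>>> step_arm(increments=[{"x": 0,"y": -0.433,"z": 0.25,"wx": 0,"wy": 0,"wz": 0,"gripper": 5},{"x": 0,"y": -0.433,"z": 0.25,"wx": 0,"wy": 0,"wz": 0,"gripper": 5},{"x": 0,"y": -0.346,"z": 0.2,"wx": 0,"wy": 0,"wz": 0,"gripper": 5},{"x": 0,"y": -0.346,"z": 0.2,"wx": 0,"wy": 0,"wz": 0,"gripper": 5},{"x": 0,"y": -0.346,"z": 0.2,"wx": 0,"wy": 0,"wz": 0,"gripper": 5},{"x": 0,"y": -0.346,"z": 0.2,"wx": 0,"wy": 0,"wz": 0,"gripper": 5},{"x": 0,"y": -0.346,"z": 0.2,"wx": 0,"wy": 0,"wz": 0,"gripper": 5},{"x": 0,"y": -0.346,"z": 0.2,"wx": 0,"wy": 0,"wz": 0,"gripper": 5},{"x": 0,"y": -0.346,"z": 0.2,"wx": 0,"wy": 0,"wz": 0,"gripper": 5},{"x": 0,"y": -0.346,"z": 0.2,"wx": 0,"wy": 0,"wz": 0,"gripper": 5},{"x": 0,"y": -0.346,"z": 0.2,"wx": 0,"wy": 0,"wz": 0,"gripper": 5},{"x": 0,"y": -0.346,"z": 0.2,"wx": 0,"wy": 0,"wz": 0,"gripper": 5},{"x": 0,"y": -0.346,"z": 0.2,"wx": 0,"wy": 0,"wz": 0,"gripper": 5},{"x": 0,"y": -0.346,"z": 0.2,"wx": 0,"wy": 0,"wz": 0,"gripper": 5},{"x": 0,"y": -0.346,"z": 0.2,"wx": 0,"wy": 0,"wz": 0,"gripper": 5}])

```text
time_s: 9.8
position: [0.5302, -0.1513, 0.2847]
tool_rot: [[0.986, -0.142, 0.082], [-0.164, -0.854, 0.494], [-0.0, -0.5, -0.866]]
ft_force: [-0.1, -2.2, 2.1]
grip_width: 0.0496
```

```bash
python3 -c "
from h import *
st()
c=cam('top'); cv2.imwrite('pics/t6.png',cv2.resize(c[0][90:290,265:455],None,fx=3,fy=3,interpolation=cv2.INTER_CUBIC))"
```

```text
t 9.8 stand xy [-273.8   -1.3] z 284.7 F [-2.15 -0.27] 2.05 w 0.0496 toolx in stand [ 0.001 -1.   ] toolz [ 0.082  0.494 -0.866]
```

View pics/t6.png

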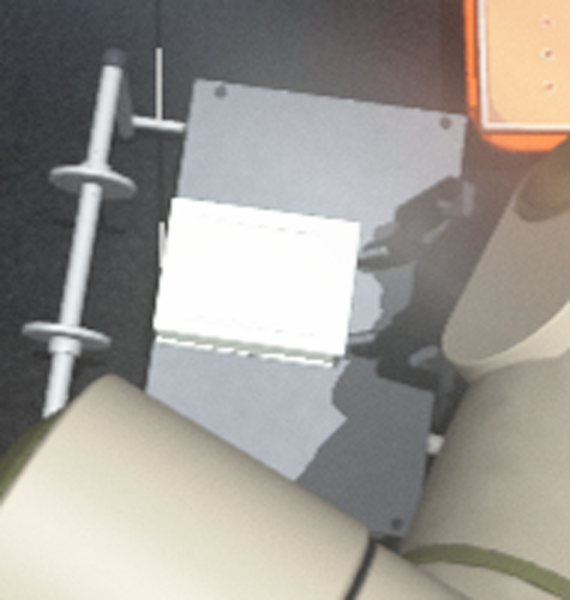

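The cover slid straight under a push of about 2 N, with corners at about (174,197), (360,222), (345,352) and (157,330). I'll re-measure before it enters the bay.

```bash
python3 - <<'E'
from edge import *
c=cam("top")
for n,a,b,z in[("far side",(174,197),(360,222),.172),("mouth",(174,197),(157,330),.172),("near up",(157,331),(345,352),.172),("shelf far edge",(192,80),(466,113),.12)]:
    P,(vx,vy,x0,y0)=line(c,cr(a),cr(b),z,w=3); print(n,"slope deg",np.degrees(np.arctan2(vy,vx)).round(2),"mid",round(x0,1),round(y0,1),"spread",P.std(0).round(1))
g=cv2.cvtColor(c[0],cv2.COLOR_BGR2GRAY)
for y in(-.051,.051,-.056,.056):  # flange profile rows at top rim
    v=np.load("stand.npy");a=v[2];P=[v[0]-np.sin(a)*y,v[1]+np.cos(a)*y,.181];print(y,proj(c,P))
x=294;print(g[140:162,x]);x=286;print(g[190:212,x])
E
```

```text
far side slope deg -0.05 mid -118.3 -45.9 spread [30.7  0.4]
mouth slope deg -89.33 mid -54.3 6.1 spread [ 1.2 22.4]
near up slope deg 0.45 mid -121.4 43.4 spread [30.4  1.3]
shelf far edge slope deg -0.57 mid -146.8 -149.3 spread [48.5  0.7]
-0.051 [294.43415409 147.84708835]
0.051 [286.1647393 197.9828612]
-0.056 [294.83069119 145.44296486]
0.056 [285.75034361 200.49525763]
[135 142 153 174 203 208 235 222 141 100 100 203 226 228 230 230 232 234
 235 235 235 234]
[169 190 198 203 208 214 217 222 235 245 196 118 181 228 237 241 244 209
 229 235 233 231]
```

>>> step_arm(increments=[{"x": 0,"y": -0.346,"z": 0.2,"wx": 0,"wy": 0,"wz": 0,"gripper": 5},{"x": 0,"y": -0.346,"z": 0.2,"wx": 0,"wy": 0,"wz": 0,"gripper": 5},{"x": 0,"y": -0.346,"z": 0.2,"wx": 0,"wy": 0,"wz": 0,"gripper": 5},{"x": 0,"y": -0.346,"z": 0.2,"wx": 0,"wy": 0,"wz": 0,"gripper": 5},{"x": 0,"y": -0.346,"z": 0.2,"wx": 0,"wy": 0,"wz": 0,"gripper": 5},{"x": 0,"y": -0.346,"z": 0.2,"wx": 0,"wy": 0,"wz": 0,"gripper": 5},{"x": 0,"y": -0.26,"z": 0.15,"wx": 0,"wy": 0,"wz": 0,"gripper": 5},{"x": 0,"y": -0.26,"z": 0.15,"wx": 0,"wy": 0,"wz": 0,"gripper": 5}])

```text
time_s: 10.7
position: [0.5351, -0.1218, 0.2847]
tool_rot: [[0.986, -0.142, 0.082], [-0.164, -0.854, 0.494], [0.0, -0.5, -0.866]]
ft_force: [0.4, -0.7, -0.4]
grip_width: 0.0498
```

```bash
python3 - <<'E'
from edge import *
st()
c=cam("top")
v=np.load("stand.npy");a=v[2]
W=lambda x,y,z:[v[0]+np.cos(a)*x-np.sin(a)*y,v[1]+np.sin(a)*x+np.cos(a)*y,z]
for n,p,q in[("far side",(-130,-46),(-45,-46)),("near up",(-130,43.5),(-45,43.5)),("mouth",(-23,-45),(-23,43))]:
    P,(vx,vy,x0,y0)=line(c,proj(c,W(p[0]/1e3,p[1]/1e3,.172)),proj(c,W(q[0]/1e3,q[1]/1e3,.172)),.172,w=3); print(n,"slope",np.degrees(np.arctan2(vy,vx)).round(2),round(x0,1),round(y0,1),P.std(0).round(1))
cv2.imwrite('pics/t7.png',cv2.resize(c[0][90:290,265:455],None,fx=3,fy=3,interpolation=cv2.INTER_CUBIC))
E
```

```text
t 10.7 stand xy [-243.9   -1.3] z 284.7 F [-0.65 -0.49] -0.4 w 0.0498 toolx in stand [ 0.001 -1.   ] toolz [ 0.082  0.494 -0.866]
far side slope 0.3 -85.5 -46.2 [21.1  0.5]
near up slope 0.41 -89.7 43.4 [21.1  1.7]
mouth slope -89.8 -25.5 -0.6 [ 0.4 21.8]
```

View pics/t7.png

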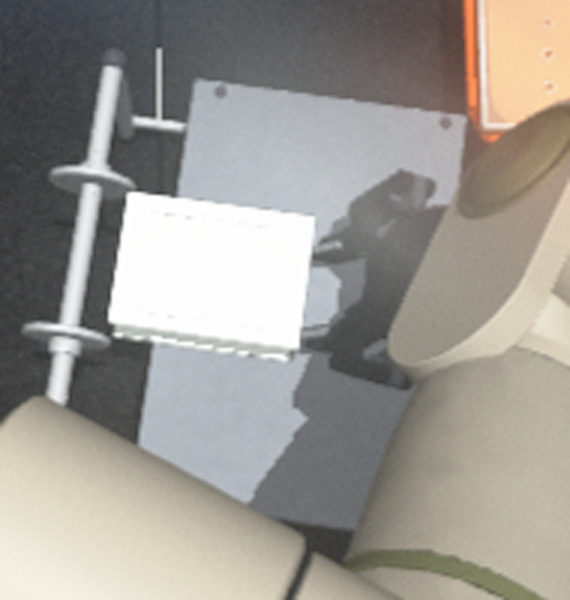

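The mouth (crop x about 118) is between the flanges with clearance on both sides and under 1 N of force. Continuing to the tip-over zone and raising the fingers slightly.

>>> step_arm(increments=[{"x": 0,"y": -0.346,"z": 0.2,"wx": 0,"wy": 0,"wz": 0,"gripper": 5},{"x": 0,"y": -0.346,"z": 0.2,"wx": 0,"wy": 0,"wz": 0,"gripper": 5},{"x": 0,"y": -0.346,"z": 0.2,"wx": 0,"wy": 0,"wz": 0,"gripper": 5},{"x": 0,"y": -0.346,"z": 0.2,"wx": 0,"wy": 0,"wz": 0,"gripper": 5},{"x": 0,"y": -0.346,"z": 0.2,"wx": 0,"wy": 0,"wz": 0,"gripper": 5},{"x": 0,"y": -0.41,"z": 0.09,"wx": 0,"wy": 0,"wz": 0,"gripper": 5},{"x": 0,"y": -0.41,"z": 0.09,"wx": 0,"wy": 0,"wz": 0,"gripper": 5},{"x": 0,"y": -0.41,"z": 0.09,"wx": 0,"wy": 0,"wz": 0,"gripper": 5},{"x": 0,"y": -0.41,"z": 0.09,"wx": 0,"wy": 0,"wz": 0,"gripper": 5},{"x": 0,"y": -0.41,"z": 0.09,"wx": 0,"wy": 0,"wz": 0,"gripper": 5},{"x": 0,"y": -0.41,"z": 0.09,"wx": 0,"wy": 0,"wz": 0,"gripper": 5}])

```text
time_s: 11.85
position: [0.5423, -0.0784, 0.2925]
tool_rot: [[0.986, -0.142, 0.082], [-0.164, -0.854, 0.494], [0.0, -0.5, -0.866]]
ft_force: [-0.5, -1.0, 1.0]
grip_width: 0.0499
```

```bash
python3 - <<'E'
from edge import *
st()
c=cam('scene'); cv2.imwrite('pics/s8.png',cv2.resize(c[0][130:240,260:460],None,fx=4,fy=4,interpolation=cv2.INTER_CUBIC))
E
```

```text
t 11.85 stand xy [-199.9   -1.3] z 292.5 F [-1.1   0.31] 1.02 w 0.0499 toolx in stand [ 0.001 -1.   ] toolz [ 0.082  0.494 -0.866]
```

View pics/s8.png

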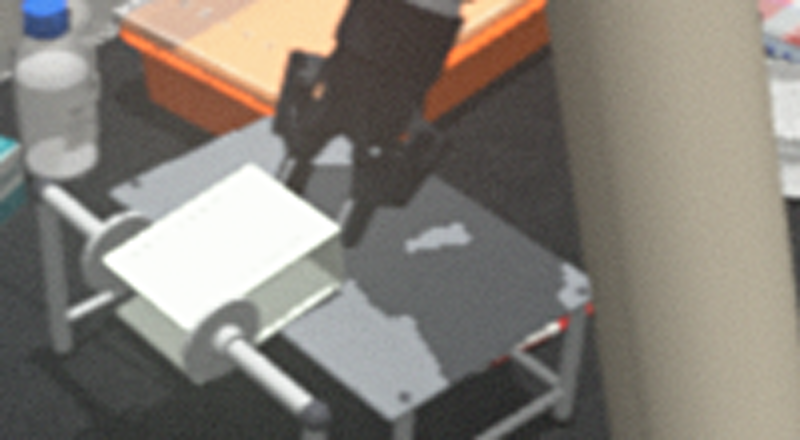

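The cover sits over the rail between the flanges and is about to dip. Continuing slowly.

>>> step_arm(increments=[{"x": 0,"y": -0.37,"z": 0.157,"wx": 0,"wy": 0,"wz": 0,"gripper": 5},{"x": 0,"y": -0.37,"z": 0.157,"wx": 0,"wy": 0,"wz": 0,"gripper": 5},{"x": 0,"y": -0.37,"z": 0.157,"wx": 0,"wy": 0,"wz": 0,"gripper": 5},{"x": 0,"y": -0.37,"z": 0.157,"wx": 0,"wy": 0,"wz": 0,"gripper": 5},{"x": 0,"y": -0.37,"z": 0.157,"wx": 0,"wy": 0,"wz": 0,"gripper": 5},{"x": 0,"y": -0.37,"z": 0.157,"wx": 0,"wy": 0,"wz": 0,"gripper": 5},{"x": 0,"y": -0.37,"z": 0.157,"wx": 0,"wy": 0,"wz": 0,"gripper": 5},{"x": 0,"y": -0.37,"z": 0.157,"wx": 0,"wy": 0,"wz": 0,"gripper": 5},{"x": 0,"y": -0.37,"z": 0.157,"wx": 0,"wy": 0,"wz": 0,"gripper": 5}])

```text
time_s: 12.8
position: [0.5482, -0.0429, 0.2968]
tool_rot: [[0.986, -0.142, 0.082], [-0.164, -0.854, 0.494], [0.0, -0.5, -0.866]]
ft_force: [-0.6, -1.1, -0.1]
grip_width: 0.05
```

```bash
python3 - <<'E'
from edge import *
st()
c=cam('scene'); cv2.imwrite('pics/s9.png',cv2.resize(c[0][130:240,260:460],None,fx=4,fy=4,interpolation=cv2.INTER_CUBIC))
E
```

```text
t 12.8 stand xy [-164.    -1.3] z 296.8 F [-1.14  0.39] -0.09 w 0.05 toolx in stand [ 0.001 -1.   ] toolz [ 0.082  0.494 -0.866]
```

View pics/s9.png

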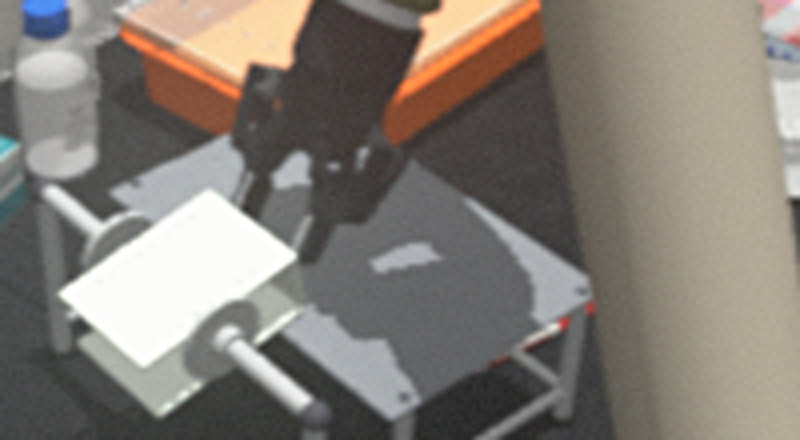

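The cover now rests on the rail with its mouth dipped (crown edge near crop (210,190)-(298,258)). Continuing in short pushes, tracking the white region numerically.

>>> step_arm(increments=[{"x": 0,"y": -0.31,"z": 0.063,"wx": 0,"wy": 0,"wz": 0,"gripper": 5},{"x": 0,"y": -0.31,"z": 0.063,"wx": 0,"wy": 0,"wz": 0,"gripper": 5},{"x": 0,"y": -0.31,"z": 0.063,"wx": 0,"wy": 0,"wz": 0,"gripper": 5},{"x": 0,"y": -0.31,"z": 0.063,"wx": 0,"wy": 0,"wz": 0,"gripper": 5},{"x": 0,"y": -0.31,"z": 0.063,"wx": 0,"wy": 0,"wz": 0,"gripper": 5}])

```text
time_s: 13.35
position: [0.5507, -0.0283, 0.3019]
tool_rot: [[0.986, -0.142, 0.082], [-0.164, -0.854, 0.494], [0.0, -0.5, -0.866]]
ft_force: [-0.4, -0.7, -0.2]
grip_width: 0.0499
```

```bash
cat > wm.py <<'E'
from h import *
st()
for n,roi in(("scene",(262,165,345,260)),("top",(270,140,390,225))):
    c=cam(n); m=seg(c,(225,60),roi); cs=sorted(cv2.findContours(m,0,2)[0],key=cv2.contourArea)[::-1]
    if cs: print(n,cv2.contourArea(cs[0]),cv2.approxPolyDP(cs[0],3,True)[:,0].tolist())
E
python3 wm.py
```

```text
t 13.35 stand xy [-149.1   -1.2] z 301.9 F [-0.77  0.28] -0.15 w 0.0499 toolx in stand [ 0.001 -1.   ] toolz [ 0.082  0.494 -0.866]
scene 1209.5 [[329, 196], [308, 180], [271, 207], [291, 224]]
top 2035.5 [[270, 152], [270, 193], [287, 195], [281, 199], [292, 200], [287, 198], [289, 195], [314, 198], [320, 156]]
```

>>> step_arm(increments=[{"x": 0,"y": -0.31,"z": 0.063,"wx": 0,"wy": 0,"wz": 0,"gripper": 5},{"x": 0,"y": -0.31,"z": 0.063,"wx": 0,"wy": 0,"wz": 0,"gripper": 5},{"x": 0,"y": -0.31,"z": 0.063,"wx": 0,"wy": 0,"wz": 0,"gripper": 5},{"x": 0,"y": 0,"z": 0,"wx": 0,"wy": 0,"wz": 0,"gripper": 5}])

```text
time_s: 13.85
position: [0.5521, -0.0192, 0.305]
tool_rot: [[0.987, -0.142, 0.082], [-0.164, -0.854, 0.494], [0.0, -0.5, -0.866]]
ft_force: [0.3, 0.5, -0.0]
grip_width: 0.0499
```

```bash
python3 wm.py
```

```text
t 13.85 stand xy [-139.9   -1.2] z 305.0 F [ 0.51 -0.27] -0.03 w 0.0499 toolx in stand [ 0.001 -1.   ] toolz [ 0.082  0.494 -0.866]
scene 1241.5 [[306, 182], [269, 208], [288, 227], [326, 198]]
top 1848.5 [[270, 152], [270, 193], [287, 195], [281, 199], [292, 200], [287, 198], [289, 195], [309, 198], [316, 155]]
```

>>> step_arm(increments=[{"x": 0,"y": -0.31,"z": 0.063,"wx": 0,"wy": 0,"wz": 0,"gripper": 5},{"x": 0,"y": -0.31,"z": 0.063,"wx": 0,"wy": 0,"wz": 0,"gripper": 5},{"x": 0,"y": -0.31,"z": 0.063,"wx": 0,"wy": 0,"wz": 0,"gripper": 5},{"x": 0,"y": 0,"z": 0,"wx": 0,"wy": 0,"wz": 0,"gripper": 5}])

```text
time_s: 14.35
position: [0.5536, -0.0103, 0.3081]
tool_rot: [[0.987, -0.141, 0.082], [-0.164, -0.854, 0.494], [0.0, -0.5, -0.866]]
ft_force: [0.2, -0.1, 1.3]
grip_width: 0.05
```

```bash
python3 wm.py; python3 -c "
from h import *
c=cam('top')
for p in[(316,155),(309,198)]: print(tostand(ray(c,p,.176)))"
```

```text
t 14.35 stand xy [-130.9   -1.2] z 308.1 F [-0.08 -0.19] 1.3 w 0.05 toolx in stand [ 0.001 -1.   ] toolz [ 0.082  0.494 -0.866]
scene 1275.5 [[304, 183], [267, 212], [285, 230], [323, 199]]
top 1606.5 [[311, 154], [270, 153], [270, 194], [305, 196]]
[-44.1 -43.8]
[-43.4  43.9]
```

>>> step_arm(increments=[{"x": 0,"y": -0.31,"z": 0.063,"wx": 0,"wy": 0,"wz": 0,"gripper": 5},{"x": 0,"y": -0.31,"z": 0.063,"wx": 0,"wy": 0,"wz": 0,"gripper": 5},{"x": 0,"y": -0.31,"z": 0.063,"wx": 0,"wy": 0,"wz": 0,"gripper": 5},{"x": 0,"y": 0,"z": 0,"wx": 0,"wy": 0,"wz": 0,"gripper": 5}])

```text
time_s: 14.9
position: [0.5551, -0.0014, 0.311]
tool_rot: [[0.987, -0.142, 0.082], [-0.164, -0.854, 0.494], [0.0, -0.5, -0.866]]
ft_force: [0.0, 0.5, 0.7]
grip_width: 0.0498
```

```bash
python3 wm.py
```

```text
t 14.9 stand xy [-121.9   -1.2] z 311.0 F [0.52 0.07] 0.69 w 0.0498 toolx in stand [ 0.001 -1.   ] toolz [ 0.082  0.494 -0.866]
scene 231.0 [[294, 191], [281, 206], [272, 228], [288, 247], [291, 244], [272, 230], [290, 196], [299, 199], [291, 206], [294, 203], [296, 207], [292, 210], [302, 209], [304, 213], [307, 209], [294, 205], [299, 199], [309, 209], [317, 204]]
top 883.5 [[293, 152], [287, 196], [281, 199], [292, 200], [288, 195], [308, 199], [303, 188], [311, 182], [313, 169], [307, 166], [310, 157]]
```

It has swung over. Letting it settle, then backing off.

>>> step_arm(increments=[{"x": 0,"y": 0,"z": 0,"wx": 0,"wy": 0,"wz": 0,"gripper": 5},{"x": 0,"y": 0,"z": 0,"wx": 0,"wy": 0,"wz": 0,"gripper": 5},{"x": 0,"y": 0,"z": 0,"wx": 0,"wy": 0,"wz": 0,"gripper": 5},{"x": 0,"y": 0,"z": 0,"wx": 0,"wy": 0,"wz": 0,"gripper": 5},{"x": 0,"y": 0,"z": 0,"wx": 0,"wy": 0,"wz": 0,"gripper": 5}])

```text
time_s: 15.5
position: [0.5551, -0.0019, 0.3109]
tool_rot: [[0.986, -0.142, 0.082], [-0.164, -0.854, 0.494], [0.0, -0.5, -0.866]]
ft_force: [-0.6, -0.1, -0.5]
grip_width: 0.0501
```

```bash
python3 wm.py; python3 -c "
from h import *
a=[cam('scene')[0][130:260,250:400],cam('top')[0][120:250,260:410]]
cv2.imwrite('pics/f.png',cv2.resize(np.hstack(a),None,fx=2.6,fy=2.6,interpolation=cv2.INTER_CUBIC))"
```

```text
t 15.5 stand xy [-122.4   -1.2] z 310.9 F [-0.18  0.59] -0.48 w 0.0501 toolx in stand [ 0.001 -1.   ] toolz [ 0.082  0.494 -0.866]
scene 266.5 [[289, 192], [309, 209], [319, 202], [303, 189]]
top 966.5 [[291, 152], [283, 192], [287, 197], [281, 199], [308, 199], [303, 189], [310, 185], [313, 168], [307, 162], [311, 157]]
```

View pics/f.png

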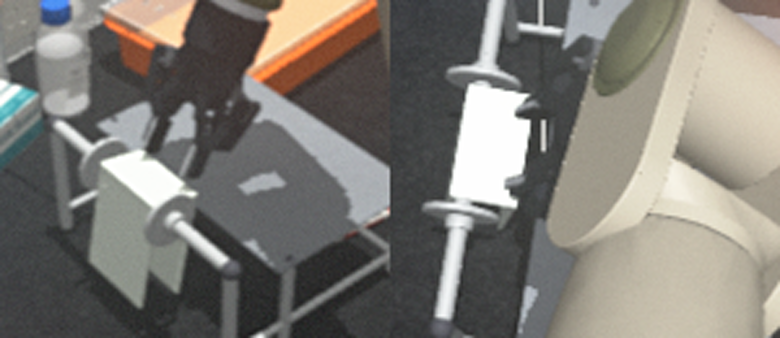

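The last view shows the cover hanging astride the rail between both flanges, crown up with a leaf on each side and the fingertips just behind it. Backing straight off.

>>> step_arm(increments=[{"x": 0,"y": 0.43,"z": -0.25,"wx": 0,"wy": 0,"wz": 0,"gripper": 5},{"x": 0,"y": 0.866,"z": -0.5,"wx": 0,"wy": 0,"wz": 0,"gripper": 5},{"x": 0,"y": 1.73,"z": -1,"wx": 0,"wy": 0,"wz": 0,"gripper": 5},{"x": 0,"y": 1.73,"z": -1,"wx": 0,"wy": 0,"wz": 0,"gripper": 5},{"x": 0,"y": 1.73,"z": -1,"wx": 0,"wy": 0,"wz": 0,"gripper": 5},{"x": 0,"y": 0,"z": -3,"wx": 0,"wy": 0,"wz": 0,"gripper": 5},{"x": 0,"y": 0,"z": -3,"wx": 0,"wy": 0,"wz": 0,"gripper": 5},{"x": 0,"y": 0,"z": -2,"wx": 0,"wy": 0,"wz": 0,"gripper": 5},{"x": 0,"y": 0,"z": 0,"wx": 0,"wy": 0,"wz": 0,"gripper": 5},{"x": 0,"y": 0,"z": 0,"wx": 0,"wy": 0,"wz": 0,"gripper": 5},{"x": 0,"y": 0,"z": 0,"wx": 0,"wy": 0,"wz": 0,"gripper": 5},{"x": 0,"y": 0,"z": 0,"wx": 0,"wy": 0,"wz": 0,"gripper": 5},{"x": 0,"y": 0,"z": 0,"wx": 0,"wy": 0,"wz": 0,"gripper": 5},{"x": 0,"y": 0,"z": 0,"wx": 0,"wy": 0,"wz": 0,"gripper": 5},{"x": 0,"y": 0,"z": 0,"wx": 0,"wy": 0,"wz": 0,"gripper": 5}])

```text
time_s: 17.2
position: [0.5362, -0.1151, 0.38]
tool_rot: [[0.986, -0.142, 0.082], [-0.164, -0.854, 0.494], [-0.0, -0.5, -0.866]]
ft_force: [-0.5, 0.5, -0.4]
grip_width: 0.05
```

```bash
python3 - <<'E'
from edge import *
st()
c=cam("top"); m=seg(c,(225,60),(270,140,390,225)); m=cv2.morphologyEx(m,cv2.MORPH_OPEN,np.ones((5,5)))
k=max(cv2.findContours(m,0,2)[0],key=cv2.contourArea); print(cv2.contourArea(k))
for p in cv2.approxPolyDP(k,3,True)[:,0]: print(p,tostand(ray(c,p,.162)))
old=cv2.imread("pics/top0.png"); d=cv2.absdiff(old,c[0]).max(2)
for n,(x0,y0,x1,y1) in dict(beaker=(190,125,236,172),bottle=(214,196,238,220),marker=(412,232,446,252)).items(): print(n,d[y0:y1,x0:x1].mean().round(1),(d[y0:y1,x0:x1]>60).mean().round(3))
E
```

```text
t 17.2 stand xy [-237.1   -1.3] z 380.0 F [0.47 0.55] -0.4 w 0.05 toolx in stand [ 0.001 -1.   ] toolz [ 0.082  0.494 -0.866]
1048.0
[291 152] [  8.1 -46.9]
[284 194] [ 8.1 40.4]
[308 198] [-40.3  41.7]
[314 158] [-39.8 -41. ]
beaker 2.7 0.0
bottle 3.0 0.0
marker 132.8 0.965
```

The crown's top reads stand x from -40 to +8, so the cover may be hanging off-centre. The marker difference is probably the arm covering it. I'll check the tilt numerically from the leaf corners.

```bash
cat > tilt.py <<'E'
from h import *
v=np.load("stand.npy");a=v[2];M=np.array([[np.cos(a),np.sin(a),0],[-np.sin(a),np.cos(a),0],[0,0,1]])
def hit(c,p,y):
    _,K,R,t=c;o=M@(-R.T@t-np.array([v[0],v[1],0]));d=M@R.T@np.linalg.inv(K)@np.array([p[0],p[1],1.]);return ((o+d*(y-o[1])/d[1])*1000).round(1)
c=cam("scene")
hsv=cv2.cvtColor(c[0],cv2.COLOR_BGR2HSV); m=np.zeros((400,640),np.uint8); r=(slice(180,256),slice(278,335))
m[r]=((hsv[r][...,2]>120)&(hsv[r][...,1]<45))*255
# crown (bright) and front leaf polygons
for lo,hi in((225,256),(140,225)):
    k=np.zeros_like(m); k[r]=((hsv[r][...,2]>=lo)&(hsv[r][...,2]<hi)&(hsv[r][...,1]<45))*255; k=cv2.morphologyEx(k,cv2.MORPH_OPEN,np.ones((3,3)))
    b=max(cv2.findContours(k,0,2)[0],key=cv2.contourArea); q=cv2.approxPolyDP(b,2.5,True)[:,0]
    print(lo,cv2.contourArea(b)); [print(p,"y-47:",hit(c,p,-.047),"y+43:",hit(c,p,.043)) for p in q]
E
python3 tilt.py
```

```text
225 302.5
[291 191] y-47: [  0.9 -47.  163.2] y+43: [ 60.6  43.  249.9]
[308 208] y-47: [-51.9 -47.   75.1] y+43: [ 14.6  43.  173.2]
[321 204] y-47: [-98.6 -47.   64.3] y+43: [-26.1  43.  163.7]
[305 189] y-47: [-44.1 -47.  146.9] y+43: [ 21.4  43.  235.8]
140 1010.0
[288 194] y-47: [ 10.8 -47.  158.4] y+43: [ 69.2  43.  245.7]
[282 231] y-47: [ 39.3 -47.   42.2] y+43: [ 94.   43.  144.5]
[301 246] y-47: [-21.2 -47.  -57.8] y+43: [41.3 43.  57.4]
[306 228] y-47: [-42.2 -47.    3.5] y+43: [ 23.1  43.  110.8]
[308 238] y-47: [-48.  -47.  -41.4] y+43: [18.  43.  71.7]
[315 242] y-47: [-73.9 -47.  -75.5] y+43: [-4.6 43.  42. ]
[313 235] y-47: [-66.9 -47.  -40.9] y+43: [ 1.5 43.  72.2]
[317 234] y-47: [-82.2 -47.  -46.3] y+43: [-11.8  43.   67.4]
[319 224] y-47: [-90.4 -47.   -9.7] y+43: [-18.9  43.   99.3]
[308 226] y-47: [-49.6 -47.    7. ] y+43: [ 16.6  43.  113.8]
[305 217] y-47: [-40.3 -47.   47.8] y+43: [ 24.7  43.  149.4]
[309 210] y-47: [-55.1 -47.   65.8] y+43: [ 11.8  43.  165.1]
```

The cover hangs tilted about 14°, with the front leaf against the rail: secure, but off-centre. I'll nudge the back of the crown about 15 mm to seat it centrally.

>>> step_arm(increments=[{"x": 0,"y": 1.55,"z": 2.68,"wx": 0,"wy": 0,"wz": 0,"gripper": 5},{"x": 0,"y": 1.55,"z": 2.68,"wx": 0,"wy": 0,"wz": 0,"gripper": 5},{"x": 0,"y": 1.55,"z": 2.68,"wx": 0,"wy": 0,"wz": 0,"gripper": 5},{"x": 0,"y": -1.73,"z": 1,"wx": 0,"wy": 0,"wz": 0,"gripper": 5},{"x": 0,"y": -1.73,"z": 1,"wx": 0,"wy": 0,"wz": 0,"gripper": 5},{"x": 0,"y": -1.73,"z": 1,"wx": 0,"wy": 0,"wz": 0,"gripper": 5},{"x": 0,"y": -0.866,"z": 0.5,"wx": 0,"wy": 0,"wz": 0,"gripper": 5},{"x": 0,"y": -0.433,"z": 0.25,"wx": 0,"wy": 0,"wz": 0,"gripper": 5},{"x": 0,"y": -0.433,"z": 0.25,"wx": 0,"wy": 0,"wz": 0,"gripper": 5},{"x": 0,"y": -0.433,"z": 0.25,"wx": 0,"wy": 0,"wz": 0,"gripper": 5},{"x": 0,"y": 0,"z": 0,"wx": 0,"wy": 0,"wz": 0,"gripper": 5}])

```text
time_s: 18.4
position: [0.5502, -0.0314, 0.2873]
tool_rot: [[0.986, -0.142, 0.082], [-0.164, -0.854, 0.494], [0.0, -0.5, -0.866]]
ft_force: [-0.4, 0.2, 0.5]
grip_width: 0.0498
```

```bash
cat > top.py <<'E'
from h import *
st()
c=cam("top"); m=seg(c,(225,60),(270,140,390,225)); m=cv2.morphologyEx(m,cv2.MORPH_OPEN,np.ones((5,5)))
k=max(cv2.findContours(m,0,2)[0],key=cv2.contourArea); print(cv2.contourArea(k))
for p in cv2.approxPolyDP(k,3,True)[:,0]: print(p,tostand(ray(c,p,.162)))
E
python3 top.py
```

```text
t 18.4 stand xy [-152.3   -1.3] z 287.3 F [0.13 0.41] 0.54 w 0.0498 toolx in stand [ 0.001 -1.   ] toolz [ 0.082  0.494 -0.866]
1042.0
[290 153] [  9.7 -44.6]
[284 194] [ 8.1 40.4]
[308 198] [-40.3  41.7]
[314 157] [-39.5 -43. ]
```

>>> step_arm(increments=[{"x": 0,"y": -0.433,"z": 0.25,"wx": 0,"wy": 0,"wz": 0,"gripper": 5},{"x": 0,"y": -0.433,"z": 0.25,"wx": 0,"wy": 0,"wz": 0,"gripper": 5},{"x": 0,"y": -0.26,"z": 0.15,"wx": 0,"wy": 0,"wz": 0,"gripper": 5},{"x": 0,"y": -0.173,"z": 0.1,"wx": 0,"wy": 0,"wz": 0,"gripper": 5},{"x": 0,"y": -0.173,"z": 0.1,"wx": 0,"wy": 0,"wz": 0,"gripper": 5},{"x": 0,"y": -0.173,"z": 0.1,"wx": 0,"wy": 0,"wz": 0,"gripper": 5},{"x": 0,"y": -0.173,"z": 0.1,"wx": 0,"wy": 0,"wz": 0,"gripper": 5},{"x": 0,"y": 0,"z": 0,"wx": 0,"wy": 0,"wz": 0,"gripper": 5}])

```text
time_s: 19.25
position: [0.5536, -0.0107, 0.2873]
tool_rot: [[0.986, -0.142, 0.082], [-0.164, -0.854, 0.493], [0.0, -0.5, -0.866]]
ft_force: [0.1, -1.2, -0.2]
grip_width: 0.05
```

```bash
python3 top.py
```

```text
t 19.25 stand xy [-131.3   -1.2] z 287.3 F [-1.21 -0.29] -0.21 w 0.05 toolx in stand [ 0.001 -1.   ] toolz [ 0.082  0.493 -0.866]
1042.0
[289 153] [ 11.7 -44.3]
[283 194] [10.1 40.7]
[307 198] [-38.3  41.9]
[313 157] [-37.5 -42.7]
```

Contact at about 1.2 N, and the cover is sliding forward. Continuing about 11 mm.

>>> step_arm(increments=[{"x": 0,"y": -0.173,"z": 0.1,"wx": 0,"wy": 0,"wz": 0,"gripper": 5},{"x": 0,"y": -0.173,"z": 0.1,"wx": 0,"wy": 0,"wz": 0,"gripper": 5},{"x": 0,"y": -0.173,"z": 0.1,"wx": 0,"wy": 0,"wz": 0,"gripper": 5},{"x": 0,"y": -0.173,"z": 0.1,"wx": 0,"wy": 0,"wz": 0,"gripper": 5},{"x": 0,"y": 0,"z": 0,"wx": 0,"wy": 0,"wz": 0,"gripper": 5}])

```text
time_s: 19.8
position: [0.5549, -0.0026, 0.2873]
tool_rot: [[0.986, -0.142, 0.082], [-0.164, -0.854, 0.494], [0.0, -0.5, -0.866]]
ft_force: [0.8, -0.9, 0.6]
grip_width: 0.0499
```

```bash
python3 top.py; python3 tilt.py | head -12
```

```text
t 19.8 stand xy [-123.1   -1.2] z 287.3 F [-0.72 -0.98] 0.64 w 0.0499 toolx in stand [ 0.001 -1.   ] toolz [ 0.082  0.494 -0.866]
1031.0
[286 152] [ 18.1 -45.5]
[280 194] [16.  41.5]
[303 197] [-30.2  41.1]
[309 157] [-29.5 -41.6]
225 286.0
[288 192] y-47: [ 10.4 -47.  164.8] y+43: [ 68.8  43.  251.3]
[306 209] y-47: [-44.8 -47.   75.3] y+43: [ 20.7  43.  173.4]
[316 204] y-47: [-80.4 -47.   74.2] y+43: [-10.3  43.  172.4]
[302 190] y-47: [-34.2 -47.  148.6] y+43: [ 30.   43.  237.2]
140 1121.5
[285 194] y-47: [ 20.  -47.  163.1] y+43: [ 77.2  43.  249.8]
[278 232] y-47: [ 52.2 -47.   46.5] y+43: [105.2  43.  148.2]
[297 247] y-47: [ -6.7 -47.  -52.3] y+43: [53.9 43.  62.2]
[303 229] y-47: [-31.4 -47.    6.1] y+43: [ 32.5  43.  113.1]
[303 238] y-47: [-29.8 -47.  -29.6] y+43: [33.8 43.  81.9]
[311 241] y-47: [-58.8 -47.  -61.2] y+43: [ 8.6 43.  54.5]
```

>>> step_arm(increments=[{"x": 0,"y": -0.173,"z": 0.1,"wx": 0,"wy": 0,"wz": 0,"gripper": 5},{"x": 0,"y": -0.173,"z": 0.1,"wx": 0,"wy": 0,"wz": 0,"gripper": 5},{"x": 0,"y": 0,"z": 0,"wx": 0,"wy": 0,"wz": 0,"gripper": 5},{"x": 0,"y": 0.173,"z": -0.1,"wx": 0,"wy": 0,"wz": 0,"gripper": 5},{"x": 0,"y": 0.173,"z": -0.1,"wx": 0,"wy": 0,"wz": 0,"gripper": 5},{"x": 0,"y": 0.173,"z": -0.1,"wx": 0,"wy": 0,"wz": 0,"gripper": 5},{"x": 0,"y": 0.433,"z": -0.25,"wx": 0,"wy": 0,"wz": 0,"gripper": 5},{"x": 0,"y": 0.866,"z": -0.5,"wx": 0,"wy": 0,"wz": 0,"gripper": 5},{"x": 0,"y": 1.73,"z": -1,"wx": 0,"wy": 0,"wz": 0,"gripper": 5},{"x": 0,"y": 1.73,"z": -1,"wx": 0,"wy": 0,"wz": 0,"gripper": 5},{"x": 0,"y": 1.73,"z": -1,"wx": 0,"wy": 0,"wz": 0,"gripper": 5},{"x": 0,"y": 0,"z": -4,"wx": 0,"wy": 0,"wz": 0,"gripper": 5},{"x": 0,"y": 0,"z": -4,"wx": 0,"wy": 0,"wz": 0,"gripper": 5},{"x": 0,"y": 0,"z": 0,"wx": 0,"wy": 0,"wz": 0,"gripper": 5},{"x": 0,"y": 0,"z": 0,"wx": 0,"wy": 0,"wz": 0,"gripper": 5},{"x": 0,"y": 0,"z": 0,"wx": 0,"wy": 0,"wz": 0,"gripper": 5}])

```text
time_s: 21.5
position: [0.5355, -0.1182, 0.3555]
tool_rot: [[0.986, -0.143, 0.081], [-0.164, -0.854, 0.494], [-0.002, -0.501, -0.865]]
ft_force: [-0.2, 0.5, 0.7]
grip_width: 0.05
```

```bash
python3 top.py; python3 tilt.py | head -12
```

```text
t 21.5 stand xy [-240.3   -1.1] z 355.5 F [0.49 0.29] 0.7 w 0.05 toolx in stand [ 0.001 -1.   ] toolz [ 0.081  0.494 -0.865]
1060.5
[284 152] [ 22.1 -45. ]
[277 194] [21.9 42.3]
[301 197] [-26.3  41.6]
[307 155] [-24.9 -45.2]
225 436.5
[286 194] y-47: [ 16.9 -47.  161.5] y+43: [ 74.5  43.  248.5]
[304 212] y-47: [-37.5 -47.   68.3] y+43: [ 27.1  43.  167.2]
[319 204] y-47: [-91.3 -47.   68.3] y+43: [-19.7  43.  167.2]
[302 188] y-47: [-34.5 -47.  155.3] y+43: [ 29.8  43.  243. ]
140 719.0
[292 180] y-47: [ -4.4 -47.  196.5] y+43: [ 56.   43.  278.9]
[292 184] y-47: [ -3.6 -47.  184. ] y+43: [ 56.7  43.  268. ]
[302 187] y-47: [-34.6 -47.  158.6] y+43: [ 29.7  43.  245.9]
[334 214] y-47: [-148.9  -47.    -3.3] y+43: [-69.9  43.  104.9]
[334 180] y-47: [-146.4  -47.   127.4] y+43: [-67.7  43.  218.7]
```

The crown is now level (z about 167 mm at both near corners) and centred, spanning x -26 to +22 mm. I'll lift the arm, check stability and the other objects, then hand in.

>>> step_arm(increments=[{"x": 0,"y": 0,"z": -4,"wx": 0,"wy": 0,"wz": 0,"gripper": 5},{"x": 0,"y": 0,"z": -4,"wx": 0,"wy": 0,"wz": 0,"gripper": 5},{"x": -4,"y": 0,"z": 0,"wx": 0,"wy": 0,"wz": 0,"gripper": 5},{"x": -4,"y": 0,"z": 0,"wx": 0,"wy": 0,"wz": 0,"gripper": 5},{"x": -4,"y": 0,"z": 0,"wx": 0,"wy": 0,"wz": 0,"gripper": 5},{"x": 4,"y": 0,"z": 0,"wx": 0,"wy": 0,"wz": 0,"gripper": 5},{"x": 4,"y": 0,"z": 0,"wx": 0,"wy": 0,"wz": 0,"gripper": 5},{"x": 4,"y": 0,"z": 0,"wx": 0,"wy": 0,"wz": 0,"gripper": 5},{"x": 4,"y": 0,"z": 0,"wx": 0,"wy": 0,"wz": 0,"gripper": 5},{"x": 4,"y": 0,"z": 0,"wx": 0,"wy": 0,"wz": 0,"gripper": 5},{"x": 0,"y": 0,"z": 0,"wx": 0,"wy": 0,"wz": 0,"gripper": 5},{"x": 0,"y": 0,"z": 0,"wx": 0,"wy": 0,"wz": 0,"gripper": 5}])

```text
time_s: 22.8
position: [0.6086, -0.1706, 0.4242]
tool_rot: [[0.987, -0.142, 0.079], [-0.163, -0.854, 0.495], [-0.003, -0.501, -0.865]]
ft_force: [-0.6, 0.3, -0.4]
grip_width: 0.0502
```

```bash
python3 top.py; python3 - <<'E'
from h import *
def red(im,roi):
    h=cv2.cvtColor(im,cv2.COLOR_BGR2HSV);x0,y0,x1,y1=roi;s=h[y0:y1,x0:x1];m=((s[...,0]<4)|(s[...,0]>174))&(s[...,1]>150)&(s[...,2]>60);q=np.argwhere(m)
    return len(q),(q.mean(0)[::-1]+(x0,y0)).round(1) if len(q) else None
old=cv2.imread("pics/top0.png"); c=cam("top"); d=cv2.absdiff(old,c[0]).max(2)
for n,(x0,y0,x1,y1) in dict(beaker=(190,125,236,172),bottle=(214,196,238,220)).items(): print(n,(d[y0:y1,x0:x1]>60).mean().round(3))
print("marker top old/now",red(old,(412,228,450,256)),red(c[0],(412,228,450,256)))
s0=cv2.imread("pics/scene0.png"); s=cam("scene")[0]; print("marker scene",red(s0,(370,195,425,225)),red(s,(370,195,425,225)))
E
```

```text
t 22.8 stand xy [-279.9  -81.8] z 424.2 F [0.18 0.68] -0.4 w 0.0502 toolx in stand [ 0.002 -1.   ] toolz [ 0.079  0.495 -0.865]
1043.5
[284 152] [ 22.1 -45. ]
[277 194] [21.9 42.3]
[302 196] [-27.9  39.3]
[307 155] [-24.9 -45.2]
beaker 0.0
bottle 0.0
marker top old/now (110, array([432.2, 243.3])) (0, None)
marker scene (6, array([408.2, 205.8])) (2, array([400.5, 210. ]))
```

```bash
python3 -c "
from rig import env
print(env.close_job())"
```

```text
the job is handed in; nothing more can be done
None
```

The cover now hangs astride the rail in the bay, a leaf down on either side. I handed the job in at about 23 s.

**What I did:** I nudged the cover square and in line with the bay using two spread fingers. Then I pushed it by the crown, with readings of about 2 N or less and no flange catch, until it swung over the rail. It first came to rest tilted about 14°, with one leaf against the rail. I gave the crown a further gentle nudge of about 15 mm to centre it.

**Last checks:**
- **Cover:** the crown is level, at about 167 mm height. It spans x = -26 to +22 mm and y = -45 to +42 mm about the middle of the bay, and these readings held steady over the last second or so. The arm was well clear.
- **Beaker and dye bottle:** unchanged in the images.
- **Marker:** the final check failed because the arm hid it from the top camera (0 red pixels found), and the scene camera found only 2 red pixels, too few to judge. It was visible and apparently in place in the earlier pictures, and the tool stayed well above the worktop, so I don't expect it moved.

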